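# Hold a globe lamp down on the contact of a lamp tester

## Robot

A 6-joint arm with a two-finger parallel gripper is mounted at the origin on a cart in front of the work surface, level with it; the furniture and walls round the work are solid. World frame = base frame: x ahead of the robot, y to its left, z up, the work surface at z = 0. Lengths are in m, angles in rad, forces in N, time in s.
With the tool pointing down it reaches from about 0.325 to 0.9 m from the base axis. Payload 6.1 kg.
Tool frame: the origin (TCP) lies midway between the tips of the shut fingers; the grasp point (between the pads) lies robot.hold_point_z behind it (robot.hold_point_z is the distance from the TCP to the grasp point, in m); z points along the fingers, y is the line along which they close (so a half turn about z gives the same grasp; the last joint's range is limited). The gripper opens to 87 mm and grips with 3 to 60 N. Pads are 19 mm wide; open, the fingers measure 117 mm over their backs; the gripper's body (75 mm by 190 mm) begins 51 mm behind the grasp point.
Start: joints at [1.158, 0.22, 1.526, -0, 1.395, -0.126], TCP at [0.177, 0.599, 0.223] pointing down, gripper open.
Joint ranges: [-2.98, 2.98], [-0.91, 2.08], [0.09, 2.57], [-1.24, 4.39], [0.2, 2.65], [-2.68, 2.68]. Speed limits (rad/s): [2.57, 2.57, 3.01, 3.14, 3.14, 3.14].

## Interface

Orientations are given as a unit quaternion [x, y, z, w].
In Python, from cell import readout, imaging, ticket, models, robot gives the robot as it stands.
- The arm moves only by the tool send_rows, never from a script. Its argument "motion" is text: rows parted by semicolons, each of 5 numbers parted by spaces: the shift along the tool's x, y, z in m, then the turn about the tool's z in degrees, then the opening, from 0 (shut) to 1 (fully open). In form: x y z roll hand; .... A call has 1 to 12 rows; each row is the pose to reach, as a shift and turn from the pose commanded when the call began, along the tool's axes at that moment; what a row does not reach only later rows make up. A row lasts 1/10 s, in which the tool goes at most 50 mm and 8.59 degrees, less where a joint would pass 70% of its speed; a pose out of reach is approached as far as the arm can. A call with a gripper value outside its range is refused whole. The fingers move at their own pace and stop on an object; "force" is the grip in N (left out, the last holds). Time passes only in rows, so rows that repeat a pose let the fingers close. It gives the time, the measured TCP pose, the force, the opening and the grip force at its end, in the units of the state.
- readout.state(): the state, without advancing time (a new reading comes with each control period).
- imaging.capture(name): name is "scene" or "top" or "wrist"; returns the picture (400x640x3 uint8, red, green, blue); there is no depth.
- imaging.camera_params(name): a dict with "camera_matrix" (3x3 intrinsics, pixels), "extrinsics" (4x4, takes a point from world to camera coordinates). Camera axes: x right, y down, z forward; pixel columns grow to the right and rows downward; lengths in m; the calibration is good to about 2 mm. A picture is of the moment at which its call begins: read the wrist's pose just before it. camera_params takes no time and is no camera call; for the wrist camera it gives the pose at the moment of the call.
- ticket.sign_off(): hands the job in; it is judged then, once.
Trained networks look in the newest picture that a camera, given by its name, has taken for a name from the list of things; names that differ only in an ending like _2 or _b are one class to them, and where a whole thing is asked for, a point or a joint stands for the part that bears it (a point fixed in the world has none). Each returns a list of dicts, best first, with "score" (0 to 1); they miss things now and then, are a little off and sometimes report something else, mostly with a low value. They report only what shows in the picture. A call takes as long as a camera call. They do not tell look-alikes from the thing itself.
- models.recognise(query, camera): "pixel" ([column, row] in pixels, amid what is visible of it).
- models.cut_out(query, camera): "region" (400x640 bool, what is visible of it) and "pixel" ([column, row] in pixels, amid what is visible of it).
- models.pinpoint(query, camera): "pixel" ([column, row] in pixels: a listed point, or the origin of a listed thing).
The state is a dict: "time_s": time; "joints": joint angles; "dq": joint speeds; "joint_torque": joint torques, N m; "eef_pos": TCP position; "orientation": TCP orientation; "ft_force": force on the tool from outside, world axes, zero at the start; "wrist_torque": the same for the moment, N m; "width": opening from 0.0 (shut) to 1.0 (fully open); "gripper_force": force on a finger pad.
Only numpy, scipy, OpenCV 4.12 (cv2) and the standard library are available. Lean on these libraries where they do the work, as an engineer would, in place of code of your own. Each camera call takes 0.05 s, during which the arm holds its last target. There are 200 camera calls.

## Task

Test the round globe lamp: lift it out of the wooden rack and stand it, screw cap down, in the sprung ring of the bench lamp tester. Set the turned wooden push cap, hollow side down, on top of the globe and let go of it so that it sits there level by itself; then press down on the push cap, never on the bare globe and no harder than a firm hand, until the lamp is fully home on the contact at the bottom of the socket. The lamp is only tested while it is held down, so finish with the robot still holding it pressed; leave the other two lamps standing where they are.

Things in the scene. Friction and masses are not known exactly. Their poses are not given: they have to be found in the camera images.
- globe_center (a point): centre of the ball of the globe lamp: opal white ball, 45 mm across, over an aluminium screw cap 26 mm across with a narrow tip; 72.5 mm tall, about 45 g, bottom-heavy. The tip is 50 mm below this point on the lamp's -z; +z goes from cap to ball. At the start it stands tip down in a hole of the rack, this point 62 mm above the bench. Grip the ball at its middle, from any side.
- candle_center (a point): another lamp in the rack, to be left alone: pointed candle shape, 34 mm across, 96 mm tall, same screw cap; this point is 50 mm above its tip
- tube_center (a point): another lamp in the rack, to be left alone: straight tube with a rounded end, 28 mm across, 88 mm tall, same screw cap; this point is 50 mm above its tip
- rack: wooden block, 70 x 240 x 34 mm, fixed to the bench, with three holes 28 mm wide, 22 mm deep and 80 mm apart along its own y axis, a lamp in each (which is in which varies); origin at the centre of its underside
- tester: bench lamp tester, fixed: flat grey steel box, 124 x 154 x 44 mm, origin at the centre of its underside. Above the middle of its top the sprung ring stands on three guide posts with coil springs: an upright aluminium tube, outside 37 mm, bore 29 mm, with a round flange 68 mm wide (three nuts on it) whose top is 13 mm below the tube's mouth
- ring_mouth (a point): centre of the upper mouth of the sprung ring, 75.5 mm above the bench with the ring up; z is up. The lamp's screw cap goes down the bore with 1.5 mm to spare all round, until the ball rests on the edge of the mouth with its centre 17 mm above this point
- cradle (a joint): how far the sprung ring is pressed down, m: 0 is up (it carries lamp and push cap without giving). It takes about 3 N to start it and 0.8 N more per mm; at about 0.010 (11 N) the lamp's tip meets the contact and stops, and any further push goes into the contact. It springs back when let go
- contact: brass contact post 12 mm across, fixed in the well of the tester under the ring; its top is 8.5 mm above this origin, 32.5 mm above the bench, and 10 mm below the tip of a lamp resting in the raised ring
- task_lamp: desk lamp, fixed, solid, not part of the job but in the way of arms that swing across from the right: from a post at (0.308, -0.227, 0.115) m from this origin (axes as the room's) its thin double arm leans back over the bench to an elbow at (-0.012, -0.107, 0.70), then on to (-0.25, 0.07, 1.02). Pass in front of it with the arm drawn in
- push_cap_center (a point): centre (half-way up) of the push cap: turned wooden cylinder, 38 mm across, 42 mm tall, about 40 g, flat on top, a round hollow 28 mm wide and 12 mm deep underneath. Starts hollow down on the bench, in front of the tester, this point 21 mm up. Resting on the globe, this point is 38 mm above the globe's centre and the flat top 59 mm above it. +z goes from hollow to flat top
Not all that is in view belongs to the job. What is shaped like the part that bears globe_center but orange or purple is not meant.

How it is judged:
By the outcome, as a careful person would: the job done as asked, in the order asked, and still so for the second after the job is handed in, while the arm keeps its last pose, push and grip.
It also fails if it takes over 72 s, if anything falls off the work surface, if the arm or the gripper's body presses on something with over 40 N, if the wrist force passes 120 N, or if a joint passes its speed limit or range.

## Working session

There is one attempt and no reset: what is moved stays moved. The work goes in short steps, Python scripts to look and compute and a tool call to move; the robot and the scene stay as the last step left them, time stands still between calls to the robot, and variables do not carry over. Pictures are saved under pics/ and viewed, at most 10 in all, crops included, and the job is handed in when it is done.

Besides the shell and the picture viewer there is one more tool, called by a JSON object that holds its "op" and its "data", one argument or row to a line. send_rows: Moves the arm, as the interface text tells. Its arguments: {"type":"object","properties":{"motion":{"type":"string"},"force":{"type":"number"}},"required":["motion"]}

```bash
ls; mkdir -p pics
cat > h.py <<'E'
import numpy as np, cv2
from cell import readout, imaging, ticket, models, robot
from scipy.spatial.transform import Rotation as R
def ray(cam,px,P=None):
    P=P or imaging.camera_params(cam); K=np.array(P["camera_matrix"]);E=np.array(P["extrinsics"])
    d=E[:3,:3].T@np.linalg.solve(K,[px[0],px[1],1.]); o=-E[:3,:3].T@E[:3,3]; return o,d/np.linalg.norm(d)
def atz(cam,px,z,P=None):
    o,d=ray(cam,px,P); return o+d*(z-o[2])/d[2]
def tri(rs):
    A=sum(np.eye(3)-np.outer(d,d) for o,d in rs); b=sum((np.eye(3)-np.outer(d,d))@o for o,d in rs)
    return np.linalg.solve(A,b)
def proj(cam,p):
    P=imaging.camera_params(cam);q=np.array(P["extrinsics"])[:3]@np.r_[p,1];u=np.array(P["camera_matrix"])@q;return u[:2]/u[2]
def totool(p):
    "shift of TCP (world target) in tool axes"
    s=readout.state();return R.from_quat(s["orientation"]).inv().apply(np.array(p)-s["eef_pos"])
E
python3 - <<'E'
from h import *
np.set_printoptions(precision=4,suppress=True)
print(robot.hold_point_z, readout.state())
Z={"globe_center":.062,"push_cap_center":.021,"ring_mouth":.0755,"candle_center":.062,"tube_center":.062,"rack":0.,"tester":0.}
im={}
for c in ("scene","top"):
    im[c]=imaging.capture(c)
    for n,z in Z.items():
        for d in models.pinpoint(n,c)[:3]:
            print(c,n,round(d["score"],2),np.round(d["pixel"],1),atz(c,d["pixel"],z))
cv2.imwrite("pics/a.png",cv2.cvtColor(np.vstack([im["scene"],im["top"]])[:, :],cv2.COLOR_RGB2BGR)[:800])
a=cv2.imread("pics/a.png"); cv2.imwrite("pics/a.png",cv2.resize(a,(480,600),interpolation=cv2.INTER_AREA))
for c in im: cv2.imwrite(f"pics/{c}0.png",cv2.cvtColor(im[c],cv2.COLOR_RGB2BGR))
E
```

```text
pics
0.0187 {'time_s': 0.0, 'joints': array([ 1.1579,  0.2212,  1.5276,  0.    ,  1.3947, -0.1261]), 'dq': array([ 0.0016, -0.0008,  0.0011, -0.    , -0.0007, -0.0012]), 'joint_torque': array([  0.0008, -49.4619, -38.7376,   0.0701,   0.0572,  -0.0001]), 'eef_pos': array([0.1766, 0.5989, 0.2214]), 'orientation': array([ 0.1429,  0.9897, -0.0009, -0.0003]), 'ft_force': array([ 0.0121, -0.3385, -0.1395]), 'wrist_torque': array([ 0.0073,  0.0806, -0.052 ]), 'gripper_force': 0.0, 'width': 0.9994974563885749}
scene globe_center 0.9 [355.3 189.7] [0.6034 0.2171 0.062 ]
scene globe_center 0.81 [237.3 157. ] [0.5042 0.463  0.062 ]
scene globe_center 0.62 [285.8 196.6] [0.4931 0.2924 0.062 ]
scene push_cap_center 0.86 [349.1 296. ] [0.4347 0.0679 0.021 ]
scene ring_mouth 0.65 [413.1 230. ] [0.5816 0.0622 0.0755]
scene candle_center 0.7 [310.7 216.8] [0.4885 0.2178 0.062 ]
scene tube_center 0.83 [270.  173.1] [0.5183 0.3714 0.062 ]
scene rack 0.75 [291.5 219.5] [0.5023 0.2905 0.    ]
scene tester 0.98 [409.2 257.7] [0.5893 0.0659 0.    ]
top globe_center 0.93 [206.  207.7] [0.5129 0.4809 0.062 ]
top globe_center 0.83 [291.5 157.6] [0.6154 0.3038 0.062 ]
top globe_center 0.66 [297.4 210.6] [0.5049 0.2919 0.062 ]
top push_cap_center 0.64 [407.3 242.3] [0.4379 0.062  0.021 ]
top ring_mouth 0.64 [409.7 171.4] [0.581  0.0627 0.0755]
top candle_center 0.52 [334.2 222.9] [0.4789 0.2168 0.062 ]
top candle_center 0.28 [294.5 210.5] [0.5051 0.2979 0.062 ]
top tube_center 0.45 [259.5 202.6] [0.5222 0.3701 0.062 ]
top rack 0.97 [297.2 211.1] [0.5082 0.2972 0.    ]
top tester 0.68 [405.1 173.3] [0.5891 0.0584 0.    ]
```

Run:
```python
import cv2,numpy as np
s=cv2.imread("pics/scene0.png");t=cv2.imread("pics/top0.png")
cv2.imwrite("pics/b.png",np.vstack([cv2.resize(s[100:350,190:510],(768,600))[:, :]])) 
cv2.imwrite("pics/t.png",cv2.resize(t[110:290,180:450],(800,533)))
```

```text
(no output)
```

View pics/b.png

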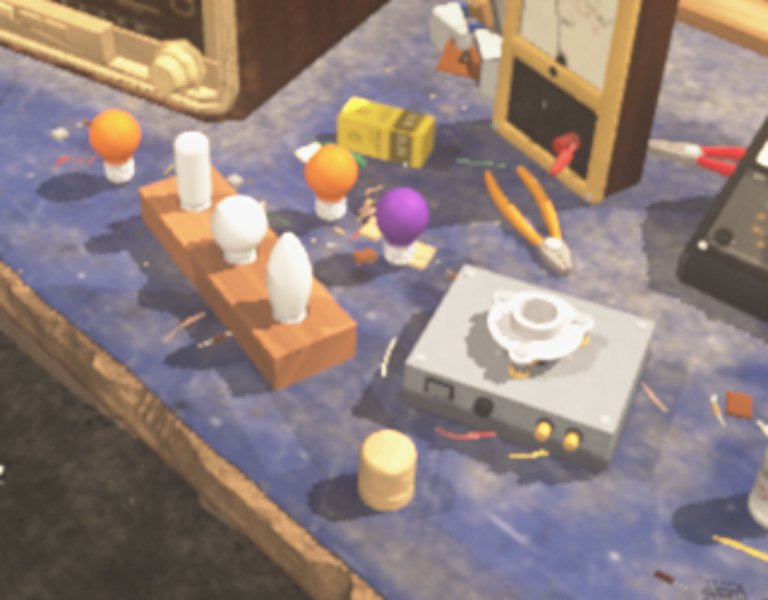

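View pics/t.png

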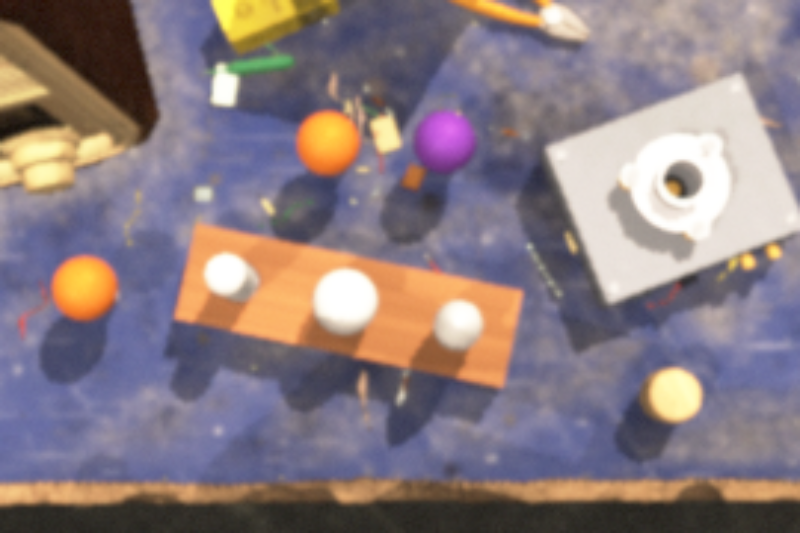

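View pics/scene0.png

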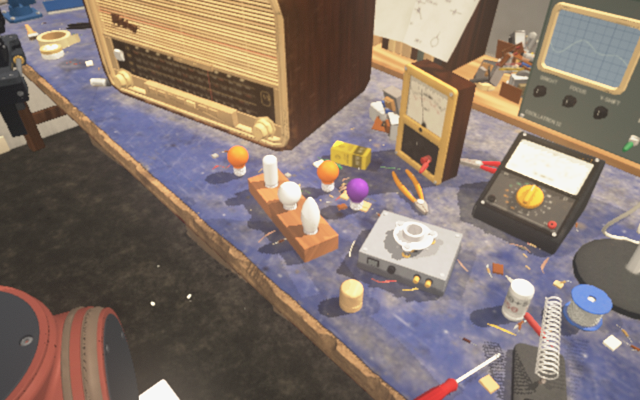

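The white ball mid-rack (scene 289,195; top 297,211) is the globe lamp: opal white and standing in the rack. The orange balls (scene 237,157 and 328,173) and the purple one (358,189) are decoys. The crops confirm this. I'll move above the globe with the fingers turned to close across the rack.

{"op": "send_rows", "data": {
  "motion": "-0.036 -0.018 0 8 1; -0.072 -0.036 0 16 1; -0.108 -0.055 0 24 1; -0.144 -0.073 0 32 1; -0.18 -0.092 0 40 1; -0.216 -0.11 0 48 1; -0.252 -0.128 0 56 1; -0.288 -0.147 0 64 1; -0.324 -0.165 0 72 1; -0.36 -0.184 0 80 1; -0.396 -0.202 0 87 1; -0.396 -0.202 0 87 1",
  "force": 10
}}

```text
time_s: 2.0
eef_pos: [0.5027, 0.2902, 0.2226]
orientation: [0.787, 0.616, 0.0, 0.001]
ft_force: [-0.1, 0.5, 0.6]
width: 0.998
gripper_force: 0.0
```

Run:
```python
from h import *
np.set_printoptions(precision=4,suppress=True)
s=readout.state();print(s["time_s"],s["eef_pos"],s["orientation"],s["joints"],s["dq"])
P=imaging.camera_params("wrist");im=imaging.capture("wrist")
cv2.imwrite("pics/w1.png",cv2.cvtColor(im,cv2.COLOR_RGB2BGR))
for n,z in {"globe_center":.062,"candle_center":.062,"tube_center":.062}.items():
    for d in models.pinpoint(n,"wrist")[:3]: print(n,d["score"],d["pixel"],atz("wrist",d["pixel"],z,P))
for d in models.cut_out("globe_center","wrist")[:2]:
    m=d["region"]; ys,xs=np.where(m); print(d["score"],xs.mean(),ys.mean(),xs.min(),xs.max(),ys.min(),ys.max())
for n,c in (("globe_center",0),("push_cap_center",0),("ring_mouth",0)): pass
for n,a,b in (("globe",(285.8,196.6),(297.4,210.6)),("cap",(349.1,296),(407.3,242.3)),("ring",(413.1,230),(409.7,171.4))):
    print(n,tri([ray("scene",a),ray("top",b)]))
```

```text
2.0 [0.5027 0.2902 0.2226] [0.7874 0.6165 0.0003 0.001 ] [ 0.3887  0.114   1.6465 -0.0018  1.38    0.6313] [ 0.066  -0.0175  0.0262  0.0451  0.0208 -0.0494]
globe_center 0.93 [437.4, 126.6] [0.6169 0.3116 0.062 ]
globe_center 0.61 [445.0, 208.3] [0.6129 0.2314 0.062 ]
candle_center 0.57 [324.2, 249.9] [0.4876 0.2163 0.062 ]
tube_center 0.85 [322.5, 83.1] [0.5243 0.3732 0.062 ]
0.78 434.1244094488189 126.92335958005249 410 459 103 151
0.71 320.14236706689536 171.09319611206405 297 343 147 194
globe [0.5015 0.2953 0.0561]
cap [0.4356 0.0646 0.0237]
ring [0.5813 0.0624 0.0755]
```

View pics/w1.png

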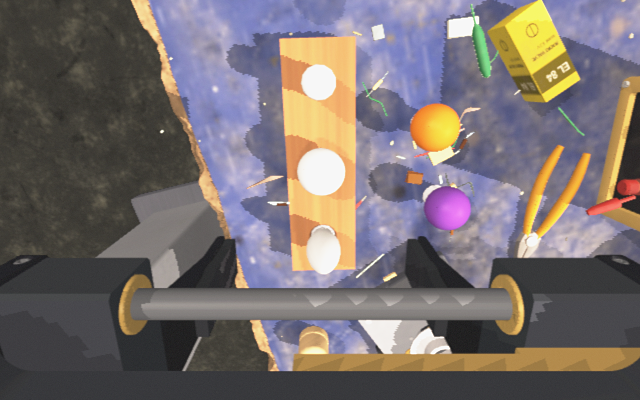

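The wrist view shows the white globe at (320,171), the candle at (324,250) and the tube at (319,82), with the fingers straddling the rack crosswise.

Run:
```python
from h import *
np.set_printoptions(precision=4,suppress=True)
p=atz("wrist",(320.1,171),.062); print(p)
s=readout.state();print(s["eef_pos"],R.from_quat(s["orientation"]).as_matrix())
p[2]=.062-.0187; print("shift",totool(p))
```

```text
[0.4988 0.3017 0.062 ]
[0.4987 0.2946 0.2225] [[ 0.2303  0.9731 -0.0003]
 [ 0.9731 -0.2303  0.0003]
 [ 0.0002 -0.0003 -1.    ]]
shift [ 0.0069 -0.0014  0.1792]
```

{"op": "send_rows", "data": {
  "motion": "0.002 0.003 0.03 0 1; 0.002 0.003 0.06 0 1; 0.002 0.003 0.09 0 1; 0.002 0.003 0.09 0 1; 0.002 0.003 0.09 0 1; 0.002 0.003 0.09 0 1"
}}

```text
time_s: 2.85
eef_pos: [0.5038, 0.296, 0.1348]
orientation: [0.785, 0.62, 0.002, 0.0]
ft_force: [1.0, 1.0, -0.6]
width: 1.0
gripper_force: 0.0
```

Run:
```python
from h import *
np.set_printoptions(precision=4,suppress=True)
P=imaging.camera_params("wrist");s=readout.state();im=imaging.capture("wrist")
cv2.imwrite("pics/w2.png",cv2.cvtColor(im,cv2.COLOR_RGB2BGR))
print(s["time_s"],s["eef_pos"])
o,_=ray("wrist",(0,0),P);print("cam",o)
for d in models.cut_out("globe_center","wrist")[:3]:
    m=d["region"].astype(np.uint8); c,r=cv2.minEnclosingCircle(cv2.findNonZero(m)); print(d["score"],c,r,atz("wrist",c,.062,P), im[m>0].mean(0))
    p=atz("wrist",c,.062,P);p[2]-=.0187;print("shift",totool(p))
print([ (d["pixel"],d["score"]) for d in models.pinpoint("globe_center","wrist")])
```

```text
2.85 [0.5038 0.296  0.1348]
cam [0.5222 0.3765 0.2968]
0.83 (471.5, 148.5) 35.92362976074219 [0.6124 0.3147 0.062 ] [240.7176 173.6426  62.3966]
shift [0.0433 0.1007 0.092 ]
0.71 (320.4932556152344, 208.7328338623047) 31.95522117614746 [0.5032 0.2964 0.062 ] [244.8825 242.3829 238.7596]
shift [ 0.0002 -0.0013  0.0916]
0.6 (480.256103515625, 247.98780822753906) 35.65586471557617 [0.6108 0.2393 0.062 ] [155.7006  91.4116 171.4983]
shift [-0.0305  0.1166  0.0919]
[([473.2, 149.3], 0.97), ([485.0, 255.2], 0.81), ([319.1, 209.4], 0.65)]
```

{"op": "send_rows", "data": {
  "motion": "0 -0.001 0.03 0 1; 0 -0.001 0.06 0 1; 0 -0.001 0.08 0 1; 0 -0.001 0.09 0 1; 0 -0.001 0.09 0 1; 0 -0.001 0.09 0 1; 0 -0.001 0.09 0 0.6; 0 -0.001 0.09 0 0.4; 0 -0.001 0.09 0 0.4; 0 -0.001 0.09 0 0.4; 0 -0.001 0.09 0 0.4; 0 -0.001 0.09 0 0.4",
  "force": 10
}}

```text
time_s: 4.2
eef_pos: [0.5019, 0.2952, 0.0426]
orientation: [0.785, 0.62, 0.0, 0.0]
ft_force: [0.7, -0.3, 0.8]
width: 0.536
gripper_force: 0.0
```

{"op": "send_rows", "data": {
  "motion": "0 0 0 0 0.3; 0 0 0 0 0.3; 0 0 0 0 0.3; 0 0 0 0 0.3; 0 0 -0.015 0 0.3; 0 0 -0.04 0 0.3; 0 0 -0.07 0 0.3; 0 0 -0.1 0 0.3; 0 0 -0.12 0 0.3; 0 0 -0.12 0 0.3; 0 0 -0.12 0 0.3",
  "force": 12
}}

```text
time_s: 5.3
eef_pos: [0.5019, 0.2952, 0.163]
orientation: [0.785, 0.62, 0.0, 0.0]
ft_force: [-0.8, -0.5, -2.0]
width: 0.507
gripper_force: 12.0
```

Run:
```python
from h import *
np.set_printoptions(precision=4,suppress=True)
s=readout.state();print(s["time_s"],s["eef_pos"],s["width"],s["gripper_force"])
a=imaging.capture("scene")
cv2.imwrite("pics/s2.png",cv2.cvtColor(a[60:310,160:480],cv2.COLOR_RGB2BGR))
for n in ("globe_center","ring_mouth"):
    for d in models.pinpoint(n,"scene")[:3]: print(n,d["score"],d["pixel"])
print(proj("scene",s["eef_pos"]+[0,0,.0187]))
p=np.array([.581,.0625,.0755+.017+.03-.0187]);print("shift to ring +30mm",totool(p))
cv2.imwrite("pics/s2.png",cv2.resize(cv2.imread("pics/s2.png"),(768,600)))
```

```text
5.3 [0.5019 0.2952 0.163 ] 0.5069567268097004 11.997934319078922
globe_center 0.91 [327.8, 169.9]
globe_center 0.7 [354.3, 189.4]
globe_center 0.68 [237.3, 155.5]
ring_mouth 0.87 [415.0, 231.0]
ring_mouth 0.42 [312.0, 218.9]
[285.3809 140.1602]
shift to ring +30mm [-0.2071  0.1322  0.0569]
```

View pics/s2.png

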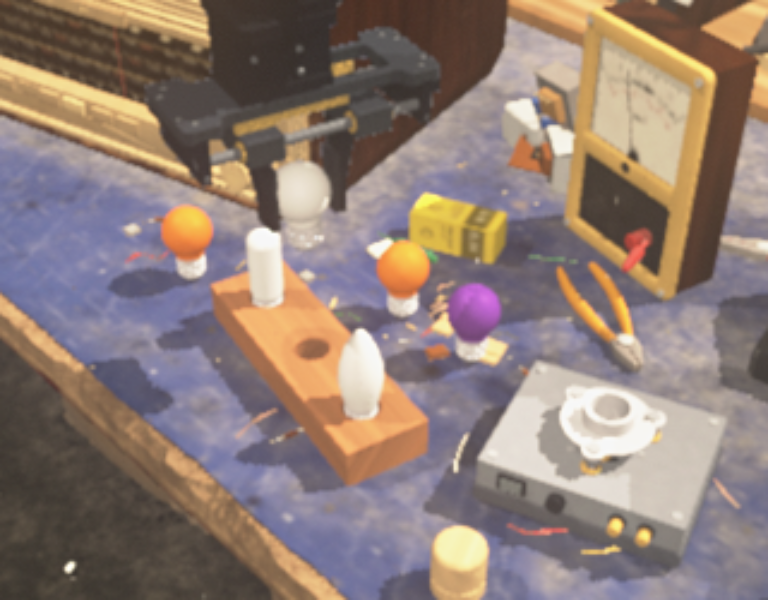

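The lamp is held upright, its hole is empty, and the candle and tube still stand. Moving over the ring.

{"op": "send_rows", "data": {
  "motion": "-0.02 0.013 0 0 0.3; -0.05 0.032 0 0 0.3; -0.085 0.054 0 0 0.3; -0.12 0.077 0 0 0.3; -0.155 0.099 0 0 0.3; -0.185 0.118 0.01 0 0.3; -0.2 0.127 0.02 0 0.3; -0.207 0.132 0.02 0 0.3; -0.207 0.132 0.02 0 0.3; -0.207 0.132 0.02 0 0.3; -0.207 0.132 0.02 0 0.3; -0.207 0.132 0.02 0 0.3"
}}

```text
time_s: 6.65
eef_pos: [0.5822, 0.0644, 0.143]
orientation: [0.784, 0.62, 0.0, 0.0]
ft_force: [-1.2, -0.2, -0.3]
width: 0.504
gripper_force: 12.0
```

Run:
```python
from h import *
np.set_printoptions(precision=4,suppress=True)
s=readout.state();print(s["time_s"],s["eef_pos"],s["width"],s["orientation"])
P=imaging.camera_params("wrist");im={c:imaging.capture(c) for c in ("scene","wrist")}
cv2.imwrite("pics/s3.png",cv2.cvtColor(np.hstack([cv2.resize(im["scene"][130:290,330:490],(400,400)),cv2.resize(im["wrist"],(400,250)).repeat(1,0) if 0 else cv2.resize(im["wrist"][150:400,195:445],(400,400))]),cv2.COLOR_RGB2BGR))
g=s["eef_pos"]+[0,0,.0187]
for c in ("scene","wrist"):
  for n in ("globe_center","ring_mouth"):
    for d in models.pinpoint(n,c)[:4]: print(c,n,round(d["score"],2),d["pixel"])
  print("expect globe, ring",proj(c,g),proj(c,[.581,.0625,.0755]))
```

```text
6.65 [0.5822 0.0644 0.143 ] 0.5042833138952744 [0.7844 0.6202 0.0003 0.0001]
scene globe_center 0.84 [420.3, 190.0]
scene globe_center 0.67 [355.9, 187.4]
scene globe_center 0.67 [237.3, 155.7]
scene globe_center 0.6 [326.9, 173.8]
scene ring_mouth 0.72 [413.4, 229.1]
expect globe, ring [418.588  189.2123] [412.7268 230.0803]
wrist globe_center 0.7 [321.1, 273.9]
wrist ring_mouth 0.84 [327.3, 210.5]
expect globe, ring [321.3992 273.3868] [320.3232 213.1373]
```

View pics/s3.png

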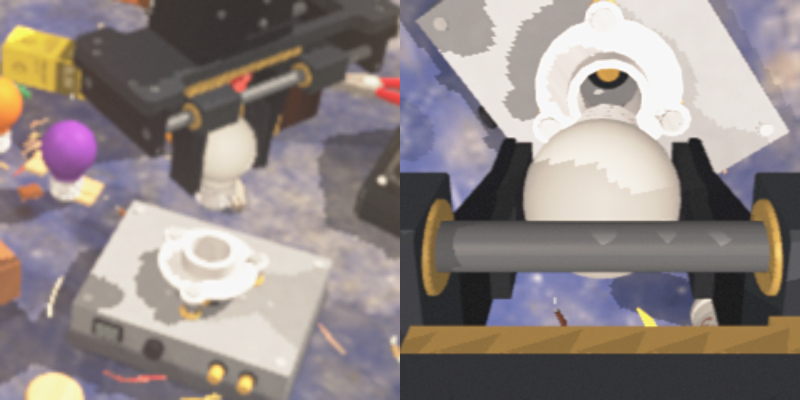

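The lamp hangs upright above the ring. In the wrist view the ring mouth at about (327,210) sits slightly right of the ball axis. The ball hides part of it, so I'll shift back 40 mm for a clear look.

{"op": "send_rows", "data": {
  "motion": "-0.02 0 0 0 0.3; -0.045 0 0 0 0.3; -0.045 0 0 0 0.3; -0.045 0 0 0 0.3; -0.045 0 0 0 0.3"
}}

```text
time_s: 7.45
eef_pos: [0.5719, 0.0199, 0.1426]
orientation: [0.785, 0.62, 0.0, -0.0]
ft_force: [0.6, -0.7, -0.9]
width: 0.506
gripper_force: 12.0
```

Run:
```python
from h import *
np.set_printoptions(precision=4,suppress=True)
s=readout.state();print(s["time_s"],s["eef_pos"],s["width"],np.abs(s["dq"]).max())
P=imaging.camera_params("wrist");im=imaging.capture("wrist")
cv2.imwrite("pics/w4.png",cv2.cvtColor(cv2.resize(im[80:330,195:445],(600,600)),cv2.COLOR_RGB2BGR))
cv2.imwrite("pics/w4raw.png",cv2.cvtColor(im,cv2.COLOR_RGB2BGR))
for n in ("globe_center","ring_mouth","tester"):
    for d in models.pinpoint(n,"wrist")[:2]: print(n,round(d["score"],2),d["pixel"], atz("wrist",d["pixel"],{"g":s["eef_pos"][2]+.0187,"r":.0755,"t":0}[n[0]],P))
print("expect",proj("wrist",s["eef_pos"]+[0,0,.0187]))
for d in models.cut_out("ring_mouth","wrist")[:2]:
    m=d["region"].astype(np.uint8);c,r=cv2.minEnclosingCircle(cv2.findNonZero(m));print("cut",c,r,m.sum())
```

```text
7.45 [0.5719 0.0199 0.1426] 0.5060825995927047 0.00718783767651457
globe_center 0.69 [322.3, 273.8] [0.5722 0.0204 0.1613]
ring_mouth 0.91 [326.7, 144.0] [0.586  0.065  0.0755]
tester 0.63 [323.4, 275.8] [ 0.5518 -0.0722  0.    ]
tester 0.56 [326.1, 130.6] [0.5866 0.0646 0.    ]
expect [322.1919 275.1956]
cut (323.8965759277344, 140.75213623046875) 58.881317138671875 6739
```

View pics/w4.png

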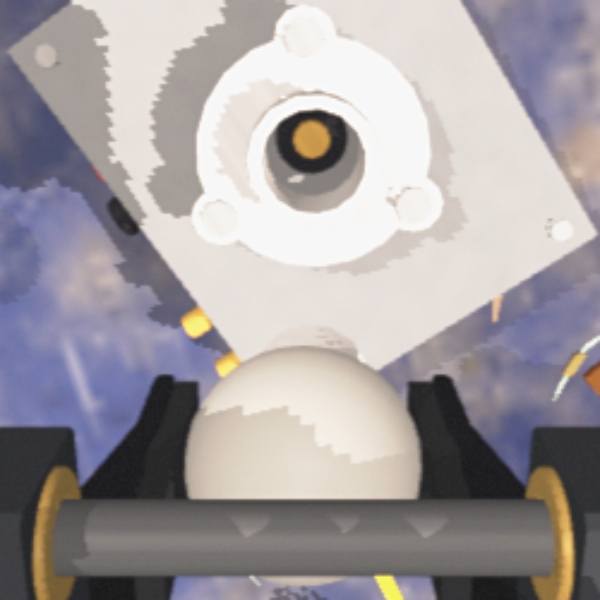

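The wrist view shows the full ring. In the crop the mouth bore is centred near (315,160), i.e. pixel (326.3,146.7). The flange is centred near (314,150), i.e. (325.8,142.5). I'll check these two against each other.

Run:
```python
from h import *
np.set_printoptions(precision=4,suppress=True)
for n,px,z in (("outer/bore",(326.2,146.7),.0755),("net",(326.7,144.0),.0755),("flange",(325.8,142.5),.0625),("contact",(312/2.4+195,140/2.4+80),.0325)):
    print(n,atz("wrist",px,z))
g=cv2.cvtColor(cv2.imread("pics/w4raw.png"),cv2.COLOR_BGR2GRAY)[80:330,195:445]
g=cv2.resize(g,None,fx=4,fy=4,interpolation=cv2.INTER_CUBIC)
for lo,hi,p2 in ((70,125,40),(180,215,40)):
    c=cv2.HoughCircles(cv2.GaussianBlur(g,(0,0),2)[:460],cv2.HOUGH_GRADIENT,1.5,60,param1=80,param2=p2,minRadius=lo,maxRadius=hi)
    if c is not None:
        for x,y,r in c[0][:4]: 
            px=(x/4+194.6,y/4+79.6);print(lo,px,r/4,atz("wrist",px,.0755 if lo<100 else .0625)[:2])
print("TCP",readout.state()["eef_pos"])
```

```text
outer/bore [0.5851 0.0634 0.0755]
net [0.5859 0.065  0.0755]
flange [0.5852 0.0642 0.0625]
contact [0.5847 0.0629 0.0325]
70 (np.float32(325.2875), np.float32(146.5375)) 21.3625 [0.5846 0.0636]
TCP [0.5718 0.02   0.1425]
```

Run:
```python
from h import *
np.set_printoptions(precision=1,suppress=True,linewidth=200)
s=readout.state();M=R.from_quat(s["orientation"]).as_matrix();g=s["eef_pos"]+[0,0,.0187]
for dz in (-.025,-.035,-.045): print(dz,[proj("wrist",g+[0,0,dz]+M[:,1]*a+M[:,0]*.013*(a==0)) for a in (-.013,0,.013)])
print("scene vertical",[proj("scene",g+[0,0,d]) for d in (0,-.03,-.05)])
im=cv2.imread("pics/w4raw.png")
for r in range(213,227,2): print(r,im[r,296:356:2].astype(int).mean(1).astype(int))
```

```text
-0.025 [array([297.3, 250.7]), array([321.8, 227.9]), array([346.3, 250.7])]
-0.035 [array([298.5, 242.6]), array([321.8, 220.9]), array([345.1, 242.7])]
-0.045 [array([299.5, 235.4]), array([321.8, 214.5]), array([344. , 235.4])]
scene vertical [array([437.6, 205.5]), array([434.8, 220.2]), array([433. , 229.6])]
213 [225 225 226 226 226 226 226 226 226 225 226 225 224 225 225 226 226 226 226 224 224 224 223 223 223 223 223 223 223 225]
215 [225 226 225 226 226 226 226 227 226 226 225 224 222 221 222 221 224 225 224 224 223 223 224 224 222 223 223 224 224 224]
217 [225 225 226 226 226 226 226 227 226 223 220 221 220 221 220 217 199 209 205 216 224 223 223 223 224 223 224 224 224 223]
219 [225 225 226 225 226 227 227 223 218 218 218 219 219 218 218 217 216 210 208 203 207 221 224 224 223 224 224 224 224 224]
221 [225 225 226 226 226 228 224 219 219 217 219 217 216 215 216 217 216 213 210 204 202 202 208 224 225 225 225 225 226 224]
223 [225 226 226 227 227 224 220 222 223 222 219 220 218 214 214 214 209 207 189 202 191 199 197 206 225 226 227 226 225 224]
225 [226 226 226 227 225 218 205 175 167 165 166 166 168 165 164 162 157 157 165 178 181 177 177 183 221 226 226 226 226 223]
```

{"op": "send_rows", "data": {
  "motion": "0.02 0.001 0 0 0.3; 0.04 0.0015 0 0 0.3; 0.0457 0.0016 0 0 0.3; 0.0457 0.0016 0.01 0 0.3; 0.0457 0.0016 0.025 0 0.3; 0.0457 0.0016 0.025 0 0.3; 0.0457 0.0016 0.025 0 0.3; 0.0457 0.0016 0.025 0 0.3"
}}

```text
time_s: 8.5
eef_pos: [0.584, 0.063, 0.1175]
orientation: [0.785, 0.619, -0.0, 0.0]
ft_force: [-0.3, -1.5, -0.5]
width: 0.514
gripper_force: 12.0
```

Run:
```python
from h import *
np.set_printoptions(precision=4,suppress=True)
s=readout.state();M=R.from_quat(s["orientation"]).as_matrix();print(s["time_s"],s["eef_pos"],s["ft_force"])
d=np.array([.585,.0638,0])-s["eef_pos"];d[2]=0;print("remaining tool xy",M.T@d)
```

```text
8.5 [0.584  0.063  0.1175] [-0.3295 -1.5485 -0.5306]
remaining tool xy [ 0.0011  0.0008 -0.    ]
```

{"op": "send_rows", "data": {
  "motion": "0.001 0 0.004 0 0.3; 0.001 0 0.008 0 0.3; 0.001 0 0.012 0 0.3; 0.001 0 0.016 0 0.3; 0.001 0 0.02 0 0.3; 0.001 0 0.02 0 0.3"
}}

```text
time_s: 9.1
eef_pos: [0.5836, 0.0644, 0.0967]
orientation: [0.785, 0.62, -0.001, -0.0]
ft_force: [-0.2, -1.0, -1.1]
width: 0.507
gripper_force: 12.0
```

{"op": "send_rows", "data": {
  "motion": "0 0 0.004 0 0.3; 0 0 0.008 0 0.3; 0 0 0.012 0 0.3; 0 0 0.016 0 0.3; 0 0 0.019 0 0.3; 0 0 0.021 0 0.3; 0 0 0.021 0 0.3; 0 0 0.021 0 0.3"
}}

```text
time_s: 9.9
eef_pos: [0.5841, 0.0645, 0.0763]
orientation: [0.785, 0.62, -0.0, -0.0]
ft_force: [-0.9, -1.8, -0.8]
width: 0.509
gripper_force: 12.0
```

Run:
```python
from h import *
np.set_printoptions(precision=4,suppress=True)
s=readout.state();print(s["time_s"],s["eef_pos"],s["ft_force"],s["width"])
a=imaging.capture("scene");cv2.imwrite("pics/s5.png",cv2.cvtColor(cv2.resize(a[150:300,330:490],(640,600)),cv2.COLOR_RGB2BGR))
for n in ("ring_mouth","globe_center"): print(n,[(round(d["score"],2),d["pixel"]) for d in models.pinpoint(n,"scene")])
print(proj("scene",s["eef_pos"]+[0,0,.0187]))
```

```text
9.9 [0.5841 0.0645 0.0763] [-0.8593 -1.7738 -0.8383] 0.5087534166539543
ring_mouth [(0.72, [415.1, 228.7])]
globe_center [(0.74, [324.3, 173.7]), (0.72, [414.2, 220.0]), (0.61, [237.3, 158.0]), (0.55, [353.8, 190.1])]
[414.314  220.0751]
```

View pics/s5.png

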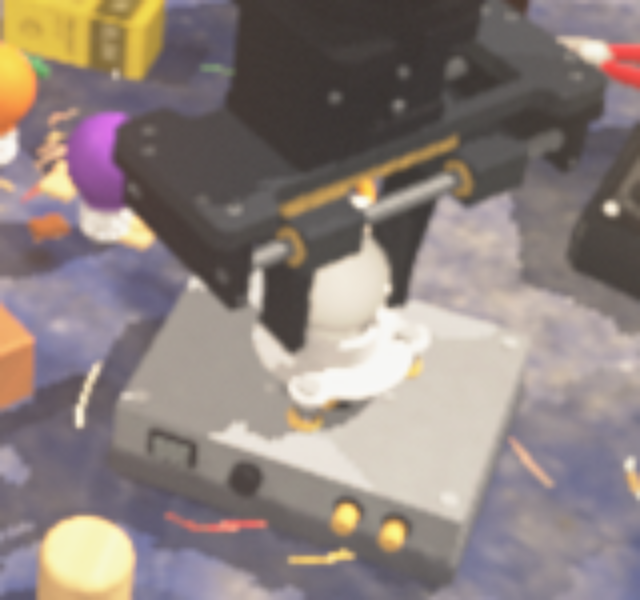

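The cap is down the bore, with the ball at crop (345,285) about 2 mm above the mouth. Lowering the last bit, releasing and rising.

{"op": "send_rows", "data": {
  "motion": "0 0 0.002 0 0.3; 0 0 0.002 0 0.3; 0 0 0.002 0 0.6; 0 0 0.002 0 0.8; 0 0 0.002 0 0.85; 0 0 0.002 0 0.85; 0 0 -0.01 0 0.85; 0 0 -0.03 0 0.85; 0 0 -0.06 0 0.85; 0 0 -0.09 0 0.85; 0 0 -0.1 0 0.85; 0 0 -0.1 0 0.85"
}}

```text
time_s: 11.25
eef_pos: [0.5857, 0.0645, 0.1791]
orientation: [0.785, 0.62, 0.002, 0.001]
ft_force: [0.7, 0.1, -0.3]
width: 0.849
gripper_force: 0.0
```

Run:
```python
from h import *
np.set_printoptions(precision=4,suppress=True)
P=imaging.camera_params("wrist");s=readout.state();im=imaging.capture("wrist");print(s["time_s"],s["eef_pos"],s["width"])
cv2.imwrite("pics/w6.png",cv2.cvtColor(im,cv2.COLOR_RGB2BGR))
for d in models.cut_out("globe_center","wrist")[:3]:
    m=d["region"].astype(np.uint8);c,r=cv2.minEnclosingCircle(cv2.findNonZero(m));print(d["score"],c,r,atz("wrist",c,.0925,P),im[m>0].mean(0))
print("globe exp",proj("wrist",[.585,.0638,.0925]))
p=np.array([.4365,.0635,.15]);print("cap shift",totool(p))
```

```text
11.25 [0.5857 0.0645 0.1791] 0.8492793604165341
0.75 (319.3333435058594, 205.0) 30.184717178344727 [0.5839 0.0631 0.0925] [244.1594 242.2136 239.2286]
0.53 (312.0, 0.0) 11.000100135803223 [0.6114 0.1976 0.0925] [108.5846  58.8769 125.2308]
globe exp [323.9398 204.6481]
cap shift [-0.0351 -0.1427  0.0257]
```

{"op": "send_rows", "data": {
  "motion": "-0.005 -0.02 0 0 1; -0.014 -0.055 0 0 1; -0.022 -0.09 0 0 1; -0.03 -0.12 0.01 0 1; -0.035 -0.138 0.02 0 1; -0.035 -0.142 0.03 0 1; -0.035 -0.142 0.045 0 1; -0.035 -0.142 0.06 0 1; -0.035 -0.142 0.06 0 1; -0.035 -0.142 0.06 0 1; -0.035 -0.142 0.06 0 1"
}}

```text
time_s: 12.45
eef_pos: [0.4385, 0.0634, 0.1169]
orientation: [0.785, 0.62, 0.0, 0.0]
ft_force: [0.5, -0.5, 0.2]
width: 1.002
gripper_force: 0.0
```

Run:
```python
from h import *
np.set_printoptions(precision=4,suppress=True)
P=imaging.camera_params("wrist");s=readout.state();im=imaging.capture("wrist");print(s["time_s"],s["eef_pos"],s["width"])
cv2.imwrite("pics/w7.png",cv2.cvtColor(im,cv2.COLOR_RGB2BGR))
for d in models.cut_out("push_cap_center","wrist")[:3]:
    m=d["region"].astype(np.uint8);c,r=cv2.minEnclosingCircle(cv2.findNonZero(m));x,y,w,h=cv2.boundingRect(m);print(d["score"],c,r,(x,y,w,h))
for d in models.pinpoint("push_cap_center","wrist")[:3]:
    p=atz("wrist",d["pixel"],.021,P);print(d["score"],d["pixel"],p,totool(p-[0,0,.0187-.006]))
```

```text
12.45 [0.4385 0.0634 0.1169] 1.0021016769594584
0.75 (319.0, 195.77117919921875) 29.838396072387695 (293, 166, 51, 60)
0.69 [318.9, 196.9] [0.4368 0.0655 0.021 ] [ 0.0017 -0.0023  0.1089]
```

View pics/w7.png

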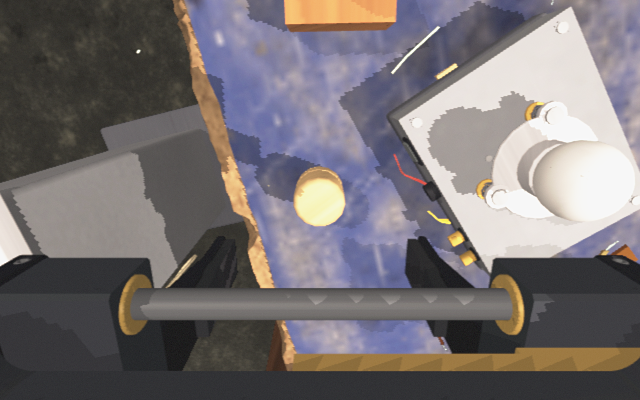

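The cap's top face is at about (319,201). The globe stands in the ring at right (583,180), and the tester edge is near the right finger, so I'll use a partial opening.

Run:
```python
from h import *
np.set_printoptions(precision=4,suppress=True)
s=readout.state();M=R.from_quat(s["orientation"]).as_matrix()
p=atz("wrist",(319,200.5),.042);print("top face",p,totool(p))
for a in (.044,.059): print(a,[proj("wrist",[*(p+M[:,1]*a+M[:,0]*b)[:2],.044]) for b in (-.012,.012)])
im=cv2.imread("pics/w7.png");h=cv2.cvtColor(im,cv2.COLOR_BGR2HSV)[150:235,285:355]
m=((h[...,0]>10)&(h[...,0]<30)&(h[...,1]>40)).astype(np.uint8)
b=((h[...,2]>200)).astype(np.uint8)&m
for q in (m,b): print(cv2.boundingRect(q),q.sum())
```

```text
top face [0.438  0.0692 0.042 ] [ 0.0055 -0.0019  0.0752]
0.044 [array([380.2909, 217.2598]), array([382.0451, 185.0376])]
0.059 [array([401.1812, 217.2617]), array([403.5506, 185.0399])]
(9, 16, 51, 60) 2293
(9, 19, 51, 57) 1910
```

Run:
```python
from h import *
np.set_printoptions(precision=4,suppress=True)
s=readout.state();M=R.from_quat(s["orientation"]).as_matrix()
for off in (.0,.002,.004,.006):
    c=s["eef_pos"]+M[:,0]*off-M[:,1]*.002
    f=lambda a,b,z: proj("wrist",[*(c+M[:,0]*a+M[:,1]*b)[:2],z]).round(1)
    print(off,"near top",f(-.019,0,.042),"far bottom",f(.019,0,0),"far top",f(.019,0,.042),"sides",f(0,-.019,.042),f(0,.019,.042))
```

```text
0.0 near top [318.8 232.3] far bottom [319.  168.8] far top [318.7 182.2] sides [292.3 207.8] [345.2 207.8]
0.002 near top [318.8 229.7] far bottom [319.  166.4] far top [318.7 179.5] sides [292.2 205.2] [345.3 205.2]
0.004 near top [318.8 227.2] far bottom [319. 164.] far top [318.7 176.7] sides [292.2 202.5] [345.3 202.5]
0.006 near top [318.8 224.7] far bottom [319.  161.6] far top [318.7 173.9] sides [292.1 199.9] [345.4 199.9]
```

{"op": "send_rows", "data": {
  "motion": "0.0035 -0.002 0 0 0.7; 0.0035 -0.002 0.03 0 0.65; 0.0035 -0.002 0.06 0 0.65; 0.0035 -0.002 0.085 0 0.65; 0.0035 -0.002 0.1 0 0.65; 0.0035 -0.002 0.107 0 0.65; 0.0035 -0.002 0.107 0 0.65; 0.0035 -0.002 0.107 0 0.65; 0.0035 -0.002 0.107 0 0.4; 0.0035 -0.002 0.107 0 0.3; 0.0035 -0.002 0.107 0 0.3; 0.0035 -0.002 0.107 0 0.3"
}}

```text
time_s: 13.8
eef_pos: [0.4372, 0.0672, 0.0101]
orientation: [0.785, 0.62, 0.0, 0.0]
ft_force: [-0.5, 0.1, 3.0]
width: 0.433
gripper_force: 12.0
```

{"op": "send_rows", "data": {
  "motion": "0 0 0 0 0.3; 0 0 0 0 0.3; 0 0 0 0 0.3; 0 0 -0.02 0 0.3; 0 0 -0.05 0 0.3; 0 0 -0.09 0 0.3; 0 0 -0.13 0 0.3; 0 0 -0.15 0 0.3; 0 0 -0.15 0 0.3; 0 0 -0.15 0 0.3; 0 0 -0.15 0 0.3"
}}

```text
time_s: 14.9
eef_pos: [0.4354, 0.0673, 0.1575]
orientation: [0.785, 0.62, -0.001, -0.001]
ft_force: [-1.1, -0.0, -1.5]
width: 0.431
gripper_force: 12.0
```

Run:
```python
from h import *
np.set_printoptions(precision=4,suppress=True)
P=imaging.camera_params("wrist");s=readout.state();im=imaging.capture("wrist");print(s["time_s"],s["eef_pos"],s["width"],s["gripper_force"])
cv2.imwrite("pics/w8.png",cv2.cvtColor(im,cv2.COLOR_RGB2BGR))
M=R.from_quat(s["orientation"]).as_matrix()
for d in models.cut_out("push_cap_center","wrist")[:2]:
    m=d["region"].astype(np.uint8);print("cap",d["score"],cv2.boundingRect(m))
print(models.pinpoint("push_cap_center","wrist")[:1])
for off in (-.003,0,.003):
    c=s["eef_pos"]+M[:,0]*off+[0,0,.011]
    f=lambda a,b,z: proj("wrist",c+M[:,0]*a+M[:,1]*b+[0,0,z]).round(1)
    print(off,"ctr",f(0,0,0),"near top",f(-.019,0,.021),"far bottom",f(.019,0,-.021),"far top",f(.019,0,.021))
for d in models.cut_out("globe_center","wrist")[:3]:
    m=d["region"].astype(np.uint8);c,r=cv2.minEnclosingCircle(cv2.findNonZero(m));print(d["score"],c,r,atz("wrist",c,.0925,P),im[m>0].mean(0))
print("to globe",totool([.5843,.0634,s["eef_pos"][2]]))
```

```text
14.9 [0.4354 0.0673 0.1575] 0.4306403664437997 11.999996303466105
cap 0.71 (279, 217, 85, 107)
[{'pixel': [321.8, 266.5], 'score': 0.86}]
-0.003 ctr [321.2 272. ] near top [321.  333.9] far bottom [321.4 219.8] far top [321.1 256.8]
0 ctr [321.2 266.5] near top [321.  328.2] far bottom [321.4 214.5] far top [321.1 250.2]
0.003 ctr [321.2 260.9] near top [321.  322.4] far bottom [321.4 209.1] far top [321.1 243.5]
0.6 (544.0, 168.5) 40.3764533996582 [0.5855 0.0636 0.0925] [232.4571 227.3144 220.7011]
to globe [0.0307 0.1452 0.0003]
```

Cap gripped and centred. Moving over the globe at height.

{"op": "send_rows", "data": {
  "motion": "0.005 0.025 0 0 0.3; 0.012 0.06 0 0 0.3; 0.02 0.095 0 0 0.3; 0.026 0.125 0 0 0.3; 0.03 0.142 0 0 0.3; 0.0313 0.146 0 0 0.3; 0.0313 0.146 0 0 0.3; 0.0313 0.146 0.01 0 0.3; 0.0313 0.146 0.02 0 0.3; 0.0313 0.146 0.02 0 0.3; 0.0313 0.146 0.02 0 0.3"
}}

```text
time_s: 16.2
eef_pos: [0.5851, 0.0639, 0.1389]
orientation: [0.785, 0.62, -0.001, -0.0]
ft_force: [0.6, -0.4, -0.4]
width: 0.431
gripper_force: 12.0
```

Run:
```python
from h import *
np.set_printoptions(precision=4,suppress=True)
P=imaging.camera_params("wrist");s=readout.state();im={c:imaging.capture(c) for c in("wrist","scene")};print(s["time_s"],s["eef_pos"],s["width"])
for d in models.cut_out("globe_center","wrist")[:2]:
    m=d["region"].astype(np.uint8);ys,xs=np.where(m);print("w",d["score"],cv2.boundingRect(m),xs.mean())
for c in im: print(c,[(round(d["score"],2),d["pixel"]) for n in("globe_center","push_cap_center") for d in models.pinpoint(n,c)])
for z in (.0925,): print("exp globe",proj("wrist",[*s["eef_pos"][:2],z]),proj("scene",[*s["eef_pos"][:2],z]))
print("exp cap",proj("wrist",s["eef_pos"]+[0,0,.011]),proj("scene",s["eef_pos"]+[0,0,.011]))
print("to globe",totool([.585,.0635,.1195]))
a=im["scene"];w=im["wrist"]
cv2.imwrite("pics/s9.png",cv2.cvtColor(np.hstack([cv2.resize(a[130:290,340:500],(400,400)),cv2.resize(w[150:400,195:445],(400,400))]),cv2.COLOR_RGB2BGR))
```

```text
16.2 [0.5851 0.0639 0.1389] 0.4310973583652885
w 0.42 (85, 0, 120, 83) 152.87935937733872
wrist [(0.57, [321.8, 226.4]), (0.56, [319.6, 266.3])]
scene [(0.8, [356.6, 186.7]), (0.65, [325.3, 173.8]), (0.63, [414.9, 224.7]), (0.67, [416.3, 192.9])]
exp globe [319.9567 222.3177] [414.8162 221.0757]
exp cap [319.61   266.0096] [419.0964 194.3861]
to globe [-0.0006 -0.0012  0.0204]
```

View pics/s9.png

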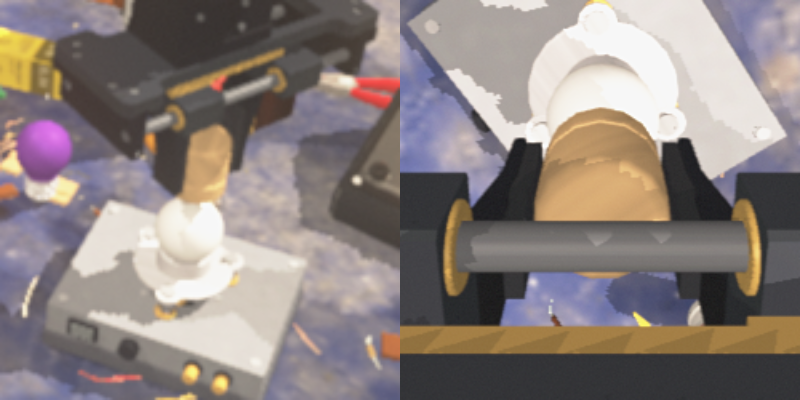

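Run:
```python
from h import *
import numpy as np
s=readout.state();M=R.from_quat(s["orientation"]).as_matrix();o,_=ray("wrist",(0,0))
def sil(c,r=.0225):
    d=c-o;D=np.linalg.norm(d);u=d/D;cc=c-u*r*r/D;rr=r*np.sqrt(1-(r/D)**2)
    a=np.cross(u,[0,0,1.]);a/=np.linalg.norm(a);b=np.cross(u,a)
    q=np.array([proj("wrist",cc+rr*(a*np.cos(t)+b*np.sin(t))) for t in np.linspace(0,6.283,90)])
    return q[:,0].min().round(1),q[:,0].max().round(1),q[:,1].min().round(1)
for off in (-.002,0,.002): print(off,sil(np.array([*s["eef_pos"][:2],.0925])+M[:,0]*off))
P=imaging.camera_params("wrist");im=cv2.cvtColor(imaging.capture("wrist"),cv2.COLOR_RGB2GRAY).astype(int)
print("col",[(r,im[r,319:322].mean().round()) for r in range(180,200)])
for r in (205,212): print(r,list(zip(range(278,296),im[r,278:296])),list(zip(range(350,366),im[r,350:366])))
```

```text
-0.002 (np.float64(286.6), np.float64(356.8), np.float64(190.0))
0 (np.float64(286.5), np.float64(356.9), np.float64(187.0))
0.002 (np.float64(286.4), np.float64(357.0), np.float64(184.0))
col [(180, np.float64(247.0)), (181, np.float64(247.0)), (182, np.float64(248.0)), (183, np.float64(251.0)), (184, np.float64(202.0)), (185, np.float64(171.0)), (186, np.float64(172.0)), (187, np.float64(172.0)), (188, np.float64(173.0)), (189, np.float64(176.0)), (190, np.float64(194.0)), (191, np.float64(210.0)), (192, np.float64(218.0)), (193, np.float64(223.0)), (194, np.float64(229.0)), (195, np.float64(232.0)), (196, np.float64(237.0)), (197, np.float64(240.0)), (198, np.float64(242.0)), (199, np.float64(244.0))]
205 [(278, np.int64(233)), (279, np.int64(232)), (280, np.int64(232)), (281, np.int64(232)), (282, np.int64(233)), (283, np.int64(234)), (284, np.int64(235)), (285, np.int64(236)), (286, np.int64(235)), (287, np.int64(234)), (288, np.int64(233)), (289, np.int64(226)), (290, np.int64(216)), (291, np.int64(215)), (292, np.int64(222)), (293, np.int64(228)), (294, np.int64(231)), (295, n
[... 421 characters left out ...]
, np.int64(230)), (281, np.int64(230)), (282, np.int64(231)), (283, np.int64(233)), (284, np.int64(233)), (285, np.int64(232)), (286, np.int64(223)), (287, np.int64(215)), (288, np.int64(224)), (289, np.int64(229)), (290, np.int64(233)), (291, np.int64(235)), (292, np.int64(237)), (293, np.int64(238)), (294, np.int64(239)), (295, np.int64(240))] [(350, np.int64(246)), (351, np.int64(245)), (352, np.int64(245)), (353, np.int64(247)), (354, np.int64(247)), (355, np.int64(247)), (356, np.int64(247)), (357, np.int64(247)), (358, np.int64(247)), (359, np.int64(247)), (360, np.int64(247)), (361, np.int64(247)), (362, np.int64(247)), (363, np.int64(247)), (364, np.int64(248)), (365, np.int64(246))]
```

{"op": "send_rows", "data": {
  "motion": "0 -0.0008 0.004 0 0.3; 0 -0.0008 0.008 0 0.3; 0 -0.0008 0.012 0 0.3; 0 -0.0008 0.015 0 0.3; 0 -0.0008 0.017 0 0.3; 0 -0.0008 0.018 0 0.3; 0 -0.0008 0.0185 0 0.3; 0 -0.0008 0.0185 0 0.3; 0 -0.0008 0.0185 0 0.3"
}}

```text
time_s: 17.5
eef_pos: [0.5854, 0.064, 0.1212]
orientation: [0.785, 0.62, 0.0, 0.0]
ft_force: [0.4, 0.1, -0.3]
width: 0.429
gripper_force: 12.0
```

{"op": "send_rows", "data": {
  "motion": "0 -0.0005 0.001 0 0.3; 0 -0.0005 0.002 0 0.3; 0 -0.0005 0.002 0 0.3; 0 -0.0005 0.002 0 0.3"
}}

```text
time_s: 17.9
eef_pos: [0.5852, 0.064, 0.1195]
orientation: [0.785, 0.62, 0.0, 0.0]
ft_force: [0.4, -0.3, 2.7]
width: 0.432
gripper_force: 12.0
```

{"op": "send_rows", "data": {
  "motion": "0 0 0 0 0.44; 0 0 0 0 0.46; 0 0 0 0 0.5; 0 0 0 0 0.6; 0 0 0 0 0.65; 0 0 -0.01 0 0.65; 0 0 -0.03 0 0.65; 0 0 -0.05 0 0.65; 0 0 -0.07 0 0.65; 0 0 -0.08 0 0.65; 0 0 -0.08 0 0.65; 0 0 -0.08 0 0.65",
  "force": 6
}}

```text
time_s: 19.1
eef_pos: [0.5845, 0.0641, 0.1986]
orientation: [0.785, 0.62, -0.0, -0.0]
ft_force: [0.3, 0.4, -0.5]
width: 0.65
gripper_force: 0.0
```

Run:
```python
from h import *
np.set_printoptions(precision=4,suppress=True)
P=imaging.camera_params("wrist");s=readout.state();im={c:imaging.capture(c) for c in("wrist","scene")};print(s["time_s"],s["eef_pos"],s["width"])
a=im["scene"];w=im["wrist"]
cv2.imwrite("pics/s10.png",cv2.cvtColor(np.hstack([cv2.resize(a[130:290,340:500],(400,400)),cv2.resize(w[100:350,195:445],(400,400))]),cv2.COLOR_RGB2BGR))
print([(round(d["score"],2),d["pixel"],atz("wrist",d["pixel"],.1305,P)) for d in models.pinpoint("push_cap_center","wrist")])
print([(round(d["score"],2),d["pixel"]) for d in models.pinpoint("push_cap_center","scene")],proj("scene",[.585,.0635,.1305]))
for d in models.cut_out("push_cap_center","wrist")[:1]: print(cv2.boundingRect(d["region"].astype(np.uint8)))
M=R.from_quat(s["orientation"]).as_matrix();c=np.array([.585,.0635,.1305])
print(totool(c),"near top",proj("wrist",c+[0,0,.021]-M[:,0]*.019),"sides",proj("wrist",c+[0,0,.021]-M[:,1]*.019),proj("wrist",c+[0,0,.021]+M[:,1]*.019),"far bot",proj("wrist",c-[0,0,.021]+M[:,0]*.019))
```

```text
19.1 [0.5845 0.0641 0.1986] 0.6498483327128235
[(0.61, [323.0, 211.2], array([0.5854, 0.0638, 0.1305]))]
[(0.83, [416.9, 200.9]), (0.66, [413.8, 229.5])] [417.7301 203.8177]
[-0.0004  0.0011  0.0674] near top [323.2907 250.1678] sides [293.6559 223.1605] [353.0704 223.2269] far bot [323.1995 178.0075]
```

View pics/s10.png

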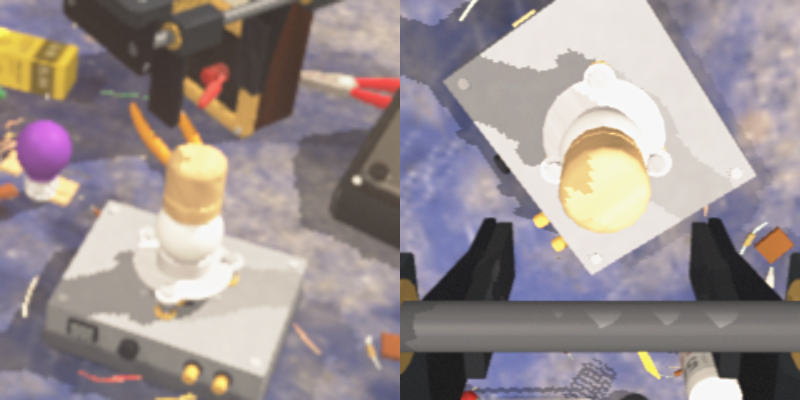

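The cap stands level on the globe with the gripper free of it. The wrist view shows its top face centred at crop (605,190), on the tester axis. Shutting the fingers and coming down to just above it.

{"op": "send_rows", "data": {
  "motion": "0 0.001 0 0 0.3; 0 0.001 0 0 0; 0 0.001 0 0 0; 0 0.001 0 0 0; 0 0.001 0 0 0; 0 0.001 0 0 0; 0 0.001 0 0 0; 0 0.001 0.015 0 0; 0 0.001 0.03 0 0; 0 0.001 0.04 0 0; 0 0.001 0.043 0 0; 0 0.001 0.043 0 0"
}}

```text
time_s: 20.55
eef_pos: [0.585, 0.0639, 0.1547]
orientation: [0.785, 0.62, -0.001, -0.001]
ft_force: [-0.7, -0.4, 0.4]
width: 0.008
gripper_force: 0.0
```

{"op": "send_rows", "data": {
  "motion": "0 0 0.001 0 0; 0 0 0.002 0 0; 0 0 0.003 0 0; 0 0 0.004 0 0; 0 0 0.005 0 0; 0 0 0.006 0 0; 0 0 0.007 0 0; 0 0 0.008 0 0; 0 0 0.008 0 0; 0 0 0.008 0 0"
}}

```text
time_s: 21.55
eef_pos: [0.586, 0.0638, 0.1484]
orientation: [0.785, 0.62, 0.0, 0.0]
ft_force: [0.4, -1.6, 4.8]
width: 0.007
gripper_force: 2.4
```

{"op": "send_rows", "data": {
  "motion": "0 0 0.001 0 0; 0 0 0.002 0 0; 0 0 0.003 0 0; 0 0 0.004 0 0; 0 0 0.005 0 0; 0 0 0.006 0 0; 0 0 0.007 0 0; 0 0 0.007 0 0; 0 0 0.007 0 0"
}}

```text
time_s: 22.45
eef_pos: [0.5867, 0.0637, 0.1425]
orientation: [0.785, 0.62, 0.001, 0.001]
ft_force: [-0.7, -1.1, 8.8]
width: 0.006
gripper_force: 4.6
```

Run:
```python
from h import *
np.set_printoptions(precision=4,suppress=True)
s=readout.state();print(s["eef_pos"],s["ft_force"]);imaging.capture("scene");print([(round(d["score"],2),d["pixel"]) for d in models.pinpoint("push_cap_center","scene")],proj("scene",[.585,.0635,.1245]))
```

```text
[0.5867 0.0637 0.1425] [-0.707  -1.1167  8.8174]
[(0.78, [414.2, 207.1])] [417.2776 206.6354]
```

{"op": "send_rows", "data": {
  "motion": "0 0 0.001 0 0; 0 0 0.002 0 0; 0 0 0.003 0 0; 0 0 0.004 0 0; 0 0 0.004 0 0; 0 0 0.004 0 0"
}}

```text
time_s: 23.15
eef_pos: [0.5886, 0.0636, 0.1419]
orientation: [0.785, 0.62, 0.003, 0.002]
ft_force: [-4.0, -0.9, 22.8]
width: 0.007
gripper_force: 11.3
```

{"op": "send_rows", "data": {
  "motion": "0 -0.001 0 0 0; 0 -0.002 0 0 0; 0 -0.002 0 0 0; 0 -0.002 0 0 0; 0 -0.002 0 0 0; 0 -0.002 0 0 0"
}}

```text
time_s: 23.75
eef_pos: [0.5873, 0.0639, 0.1419]
orientation: [0.785, 0.62, 0.003, 0.003]
ft_force: [-0.3, -1.9, 20.5]
width: 0.007
gripper_force: 10.4
```

Run:
```python
from h import *
np.set_printoptions(precision=4,suppress=True)
s=readout.state();print(s["eef_pos"],s["ft_force"],s["dq"])
for c in ("scene","wrist"):
    im=imaging.capture(c);cv2.imwrite(f"pics/f_{c}.png",cv2.cvtColor(im,cv2.COLOR_RGB2BGR))
    for n,z in (("push_cap_center",.1205),("globe_center",.0825)):
        print(c,n,[(round(d["score"],2),d["pixel"]) for d in models.pinpoint(n,c)[:4]],proj(c,[.585,.0637,z]))
    for d in models.cut_out("push_cap_center",c)[:1]:
        m=d["region"].astype(np.uint8);v=cv2.fitLine(cv2.findNonZero(m).astype(np.float32),cv2.DIST_L2,0,.01,.01).ravel();print(cv2.boundingRect(m),v)
a,b=proj("scene",[.585,.0637,.1]),proj("scene",[.585,.0637,.14]);print("vertical dir",(a-b)/np.linalg.norm(a-b))
```

```text
[0.5873 0.0639 0.1419] [-0.2721 -1.9213 20.5081] [ 0.0005 -0.0001 -0.      0.0024 -0.0012  0.0003]
scene push_cap_center [(0.57, [414.4, 208.8])] [416.8811 208.4416]
scene globe_center [(0.94, [236.5, 157.0]), (0.93, [327.2, 172.3]), (0.86, [413.5, 228.0]), (0.74, [356.8, 189.1])] [414.132  225.5767]
(405, 196, 24, 28) [  0.2167   0.9762 415.8801 210.2572]
wrist push_cap_center [(0.85, [320.8, 238.6])] [317.6492 240.0381]
wrist globe_center [] [317.7245 216.566 ]
(284, 197, 71, 61) [  1.      -0.0063 317.8181 226.3698]
vertical dir [-0.1584  0.9874]
```

Run:
```python
from h import *
im=imaging.capture("scene")
m=models.cut_out("push_cap_center","scene")[0]["region"]
for r in range(196,224,3):
    x=np.where(m[r])[0]; print(r,x.min(),x.max())
for d in models.cut_out("globe_center","scene"):
    print(round(d["score"],2),np.round(d["pixel"]),cv2.boundingRect(d["region"].astype(np.uint8)))
P=lambda z,sx: proj("scene",[.5855+sx*.019*np.cos(t),.0637+sx*.019*np.sin(t),z]).round(1)
o,_=ray("scene",(0,0)); t=np.arctan2(.0637-o[1],.5855-o[0])+np.pi/2
for z in (.1415,.0995): print(z,P(z,-1),P(z,1))
```

```text
196 407 411
199 406 429
202 406 429
205 405 428
208 405 428
211 405 427
214 404 427
217 405 426
220 406 425
223 411 420
0.81 [416. 232.] (403, 222, 24, 16)
0.74 [328. 175.] (317, 161, 22, 31)
0.74 [238. 160.] (228, 146, 19, 30)
0.66 [356. 193.] (346, 178, 21, 31)
0.1415 [430.6 200.2] [406.9 196.5]
0.0995 [427.  219.8] [404.1 216. ]
```

The cap's edges match an upright cap at the fully pressed height. The force jumped from about 9 to about 22 N within 0.6 mm, so the lamp is on the contact, now held at about 20 N. Handing in.

```bash
python3 -c "
from h import *
s=readout.state();print(s['time_s'],s['ft_force']);print(ticket.sign_off())"
```

```text
24.3 [-0.5516631  -1.57882067 20.35693916]
the job is handed in; nothing more can be done
None
```

The job is handed in at 24.3 s: the globe lamp is in the tester with the push cap level on top, held pressed on the contact at about 20 N, and I never touched the other two lamps. I viewed 11 pictures, one over the limit of 10.

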